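Carry a silver ball on its tray to the bench magnifier

TASK

Get the large soldered silver ball ready for inspection: take it from the doming block and set it gently in the turned cup of the wooden carrying tray, letting go of it there while the tray stands on the bench. Then lift the tray by its upright grip, keep it level on the way so that the ball stays in its cup, and finish holding it level and still with the ball centred under the magnifier's lens, about 100 mm below it. Do not put the tray down, do not touch the magnifier, and leave the small silver ball, the hammer and the jar as they are.

Things in the scene. Friction and masses are not known exactly. Their poses are not given: they have to be found in the camera images.
- ball_center (a point): Centre of the large hollow silver ball, 30 mm in diameter, about 22 g, bright metal with a fine dark seam. It sits loose in the large hollow near one end of the doming block, with its centre 9.6 mm above the block's top face (39.6 mm above the bench). Its orientation means nothing.
- block: Doming block: dark steel block 110 x 50 mm and 30 mm high, fixed to the bench, with round hollows in its top. Origin at the centre of its underside, z up, x along its length. The large ball sits at x = -38 mm, the small ball at x = +42 mm, both at y = 0.
- tray_grip (a point): Middle of the carrying tray's upright wooden grip, 46 mm above the tray's underside: a plate 60 mm long (x), 14 mm thick (y), clear of the lip from 16 to 66 mm up. x runs along the tray to its cup, z up. The wooden tray, 245 x 72 mm, reaches from x = -105 to +140 mm; 0.2 to 0.34 kg, balanced near the grip, cup end away from the robot at the start; a brass findings box at the -x end.
- tray_cup (a point): Where the large ball's centre lies when it sits in the tray's cup: 115 mm in +x of the grip's middle, 40.3 mm above the tray's underside. The cup is a narrow turned stem, 24 mm across at the rim, rim 28 mm above the underside, mouth about 17 mm wide: the ball rests on the rim and rolls off if tipped about 30 degrees. Axes as the tray's.
- lens (a point): Centre of the bench magnifier's level round lens, 80 mm across its dark frame, 12 mm thick, 250 to 310 mm above the bench (clamped at a different height each time). x points along its arm to the post, 165 mm away on the side away from the robot; z up. The post is 380 mm high on a round iron foot 116 mm across, 20 mm high.
- bead_center (a point): Centre of the small silver ball, 20 mm in diameter, in a hollow at the other end of the doming block, 80 mm from the large ball. A bystander.
- hammer_mid (a point): Middle of a small hammer lying on the bench, 200 mm long and about 26 mm high, at half its height; x along the handle towards the head (the head is about 90 mm wide). A bystander.
- jar_mid (a point): Middle of a closed amber glass jar, 52 mm across and 50 mm high, standing on the bench. A bystander.
Things that resemble listed ones, but are neither listed nor needed, are in the scene too. Leave any blue look-alike of the part that bears ball_center alone.

How it is judged (in metres and radians):
On the way, in this order (a step that is already met when the one before it is completed fails the run):
1. the large ball rests in the tray's cup, let go, while the tray stands on the bench (distance between ball_center and tray_cup below 0.006 m and contact force between ball and the fingers below 0.05 N and height (world z) of tray_grip below 0.052 m and angle between tray_grip's own z axis and vertical below 0.05 rad and linear speed of ball below 0.03 m/s), for 0.3 s.
2. the tray is lifted off the bench by the gripper with the ball in its cup (distance between ball_center and tray_cup below 0.006 m and contact force between tray and the fingers above 1 N and height (world z) of tray_grip above 0.08 m), for 0.2 s.
At the end, for the whole second after the job is handed in: The fingers hold the tray in the air, touching nothing else, level within 5 degrees and still (under 20 mm/s); the large ball sits untouched in its cup (within 6 mm), within 15 mm sideways of the lens's axis and 80 to 120 mm below the lens's centre (distance between ball_center and tray_cup below 0.006 m and contact force between tray and the fingers above 1 N and contact force between ball and the fingers below 0.05 N and horizontal distance between ball_center and lens below 0.015 m and z of ball_center in the frame of lens between -0.12 and -0.08 m and angle between tray_grip's own z axis and vertical below 0.09 rad and linear speed of tray below 0.02 m/s and angular speed of tray below 0.1 rad/s and height (world z) of tray_grip above 0.09 m and contact force between tray and magnifier below 0.1 N); the arm keeps its last pose, push and grip.
It fails at once if the tray is tipped more than 17 degrees (angle between tray_grip's own z axis and vertical above 0.3 rad).
It fails at once if the large ball is dropped or thrown (contact force between ball and the fingers below 0.01 N and linear speed of ball above 0.6 m/s and distance between ball_center and tray_cup above 0.006 m).
It fails at once if the magnifier is touched (contact force between magnifier and anything else above 1 N).
It fails at once if the small ball, the hammer or the jar is disturbed (distance of bead_center from where it was at the start of the episode above 0.012 m or distance of any of hammer_mid, jar_mid from where it was at the start of the episode above 0.02 m).
It also fails if it takes over 72 s, if anything falls off the work surface, if the arm or the gripper's body presses on something with over 40 N, if the wrist force passes 120 N, or if a joint passes its speed limit or range.

ROBOT

A 6-joint arm with a two-finger parallel gripper is mounted at the origin on the work surface. World frame = base frame: x ahead of the robot, y to its left, z up, the work surface at z = 0. Lengths are in mm, angles in degrees, forces in N, time in s.
With the tool pointing down it reaches from about 300 to 850 mm from the base axis. Payload 4.2 kg.
Tool frame: the origin (TCP) lies at the very end of the fingers, on their centre line; the grasp point (between the pads) lies env.pinch_z behind it (env.pinch_z is the distance from the TCP to the grasp point, in mm); z points along the fingers, y is the line along which they close (so a half turn about z gives the same grasp; the last joint's range is limited). The gripper opens to 91 mm and grips with 3 to 60 N. Pads are 32 mm wide; open, the fingers measure 118 mm over their backs; the gripper's body (76 mm by 178 mm) begins 60 mm behind the grasp point.
Start: joints at [68.297, 18.312, 89.639, -0, 72.044, -1.146], TCP at [201.915, 538.399, 213.976] pointing down, gripper open.
Joint ranges: [-177.97, 177.97], [-48.28, 115.42], [12.27, 149.76], [-77.06, 257.06], [2.81, 150.46], [-146.56, 146.56]. Speed limits (degrees/s): [147.25, 147.25, 180, 180, 180, 180].

INTERFACE

Orientations are given as [roll, pitch, yaw] about the fixed x, y, z axes, in that order (R = Rz(yaw) Ry(pitch) Rx(roll)).
In Python, from workcell import state, vision, job_done, env gives the robot as it stands.
- The arm moves only by the tool servo_tool, never from a script. Its argument "rows" is a list of rows, each a list of 5 numbers: the shift along the tool's x, y, z scaled (see below), then the turn about the tool's z scaled (see below), then the opening, from 0 (shut) to 1 (fully open). A call has 1 to 20 rows; each row is the pose to reach, as a shift and turn from the pose commanded when the call began, along the tool's axes at that moment; what a row does not reach only later rows make up. The controller multiplies each number of a shift by 200 mm and each number of a turn by 90 degrees. A row lasts 1/12 s, in which the tool goes at most 41.7 mm and 7.16 degrees, less where a joint would pass 70% of its speed; a pose out of reach is approached as far as the arm can. A call with a number of a shift or a turn outside -1 to 1 is refused whole. A call with a gripper value outside its range is refused whole. The fingers move at their own pace and stop on an object; "force" is the grip in N (left out, the last holds). Time passes only in rows, so rows that repeat a pose let the fingers close. It gives the time, the measured TCP pose, the force, the opening and the grip force at its end, in the units of the state.
- state(): the state, without advancing time (a new reading comes with each control period).
- vision.grab_frame(name): name is "scene" or "side" or "wrist"; returns the picture (384x512x3 uint8, red, green, blue); there is no depth.
- vision.camera_info(name): a dict with "vertical_fov" (degrees; the focal length in pixels is half the picture's height over the tangent of half this angle, whatever the lens; pixels are square), "cx", "cy" (the principal point, pixels), "T" (4x4, takes a point from camera to world coordinates). Camera axes: x right, y up, looking along -z (the intrinsics and any distortion apply to the point x, -y, -z); pixel columns grow to the right and rows downward; lengths in mm; the calibration is good to about 2 mm. A picture is of the moment at which its call begins: read the wrist's pose just before it. camera_info takes no time and is no camera call; for the wrist camera it gives the pose at the moment of the call.
- job_done(): hands the job in; it is judged then, once.
The state is a dict: "time_s": time; "qpos": joint angles; "qvel": joint speeds; "effort": joint torques, N m; "ee_pos": TCP position; "ee_rot": TCP orientation; "force": force on the tool from outside, world axes, zero at the start; "torque": the same for the moment, N m; "gripper_width": finger opening in mm; "gripper_force": force on a finger pad.
Only numpy, scipy, OpenCV 4.12 (cv2) and the standard library are available. Lean on these libraries where they do the work, as an engineer would, in place of code of your own. Each camera call takes 0.05 s, during which the arm holds its last target. There are 200 camera calls.

## Working session

There is one attempt and no reset: what is moved stays moved. The work goes in short steps, Python scripts to look and compute and a tool call to move; the robot and the scene stay as the last step left them, time stands still between calls to the robot, and variables do not carry over. Pictures are saved under pics/ and viewed, at most 13 in all, crops included, and the job is handed in when it is done.

Besides the shell and the picture viewer there is one more tool, called after "Request:" as a command line: name --pt "numbers of a row" for each row, then --argument value for the rest. servo_tool: Moves the arm, as the interface text tells. Its arguments: {"type":"object","properties":{"rows":{"type":"array"},"force":{"type":"number"}},"required":["rows"]}

```bash
mkdir -p pics; ls
python3 - <<'E'
from workcell import state, vision, job_done, env
import cv2, numpy as np
print(state()); print(env.pinch_z)
ims=[]
for n in ("scene","side","wrist"):
    c=vision.camera_info(n); print(n,{k:(np.round(v,3).tolist() if k=="T" else v) for k,v in c.items()})
    im=vision.grab_frame(n)[:,:,::-1]; cv2.imwrite(f"pics/{n}0.png",im)
E
```

```text
pics
{'time_s': 0.0, 'qpos': array([ 6.82958603e+01,  1.83502671e+01,  8.97070635e+01, -1.35276345e-03,
        7.20431786e+01, -1.14481914e+00]), 'qvel': array([ 0.06025551, -0.0946407 , -0.01253709,  0.03320426,  0.00154307,
       -0.12375763]), 'effort': array([ 9.35100411e-05, -4.12459767e+01, -2.31972134e+01,  7.27163907e-02,
        4.58901899e-02, -1.62234110e-04]), 'ee_pos': array([201.73414205, 537.9052545 , 213.1295991 ]), 'ee_rot': array([-1.79899485e+02, -7.22247161e-04,  1.59441097e+02]), 'force': array([ 0.18965695, -0.32026653, -0.26746773]), 'torque': array([-0.05619077, -0.00044324,  0.0146548 ]), 'gripper_force': 0.0, 'gripper_width': 91.1855968223279}
18.8
scene {'vertical_fov': 49.609320144887896, 'cx': 256.0946981217054, 'cy': 193.51855942338534, 'T': [[-0.271, -0.783, 0.559, 1141.176], [0.963, -0.23, 0.144, 191.128], [0.016, 0.578, 0.816, 1066.056], [0.0, 0.0, 0.0, 1.0]]}
side {'vertical_fov': 46.55011018609794, 'cx': 253.1782250832385, 'cy': 194.36310920708812, 'T': [[-0.898, 0.27, -0.348, 236.379], [-0.44, -0.566, 0.697, 671.159], [-0.009, 0.779, 0.627, 761.138], [0.0, 0.0, 0.0, 1.0]]}
wrist {'vertical_fov': 69.58826877319889, 'cx': 253.88864842165182, 'cy': 192.9893477830537, 'T': [[0.35, -0.895, -0.275, 121.77], [0.937, 0.335, 0.103, 566.549], [-0.001, -0.294, 0.956, 384.235], [0.0, 0.0, 0.0, 1.0]]}
```

View pics/scene0.png

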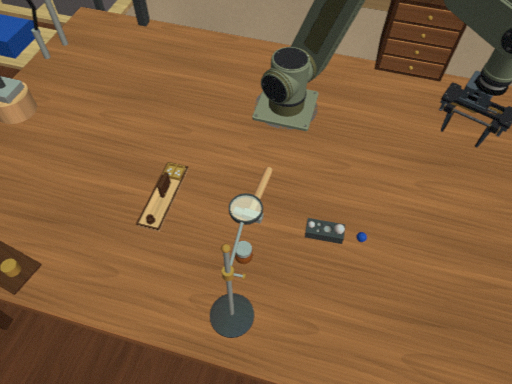

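View pics/side0.png

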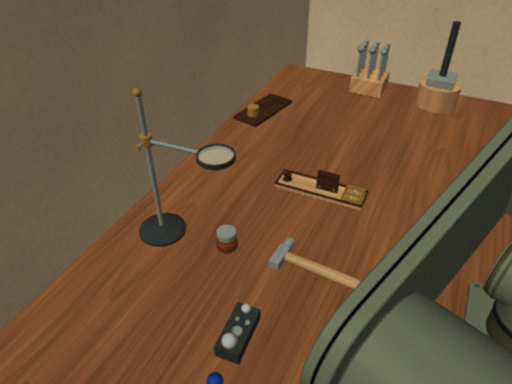

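The scene view shows the doming block at about (325,231), with its large ball at the right end (340,229). The blue ball at (362,237) is the decoy. The tray has its grip at (164,185), cup at (150,219) and brass box at (175,170). The lens is at (246,208), the jar at (245,252) and the hammer runs along (262,190). The side view shows the block at (238,332) with the large ball at (229,340), the tray at (322,187) with its cup at (287,178), and the lens at (216,156). I'll confirm with enlarged crops.

```bash
cat > h.py <<'E'
import numpy as np, cv2, json
from workcell import state, vision, env
def ray(c,u,v):
    f=192/np.tan(np.radians(c["vertical_fov"]/2)); T=np.array(c["T"])
    d=T[:3,:3]@np.array([(u-c["cx"])/f,-(v-c["cy"])/f,-1]); return T[:3,3],d/np.linalg.norm(d)
def plane(c,u,v,z):
    o,d=ray(c,u,v); return o+d*(z-o[2])/d[2]
def tri(rs):
    A=sum(np.eye(3)-np.outer(d,d) for o,d in rs); b=sum((np.eye(3)-np.outer(d,d))@o for o,d in rs)
    p=np.linalg.solve(A,b); return p,[float(np.linalg.norm((np.eye(3)-np.outer(d,d))@(p-o))) for o,d in rs]
def proj(c,p):
    f=192/np.tan(np.radians(c["vertical_fov"]/2)); T=np.array(c["T"]); q=T[:3,:3].T@(np.array(p)-T[:3,3])
    return np.array([c["cx"]+f*q[0]/-q[2], c["cy"]-f*q[1]/-q[2]])
def crop(im,x,y,w,h,s):
    return cv2.resize(im[y:y+h,x:x+w],None,fx=s,fy=s,interpolation=cv2.INTER_NEAREST)
E
python3 - <<'E'
from h import *
s=cv2.imread("pics/scene0.png"); d=cv2.imread("pics/side0.png")
# each crop 44x50-ish
top=[crop(s,300,205,66,50,4),crop(s,130,155,66,50,4),crop(s,222,180,66,50,4)]
top2=[crop(s,130,185,66,50,4),crop(d,205,300,66,50,4),crop(d,270,162,66,50,4)]
bot=[crop(d,310,162,66,50,4),crop(d,185,135,66,50,4),crop(d,145,205,66,50,4)]
cv2.imwrite("pics/m1.png",np.vstack([np.hstack(r) for r in (top,top2,bot)]))
E
```

```text
(no output)
```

View pics/m1.png

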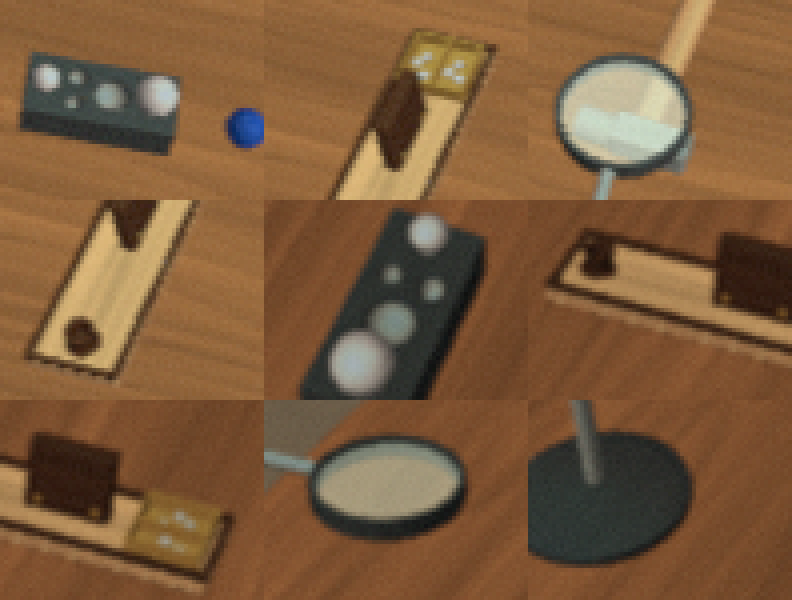

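The crops confirm these. The large silver ball is the biggest bright ball: scene (339.7,228.7), side (229,340.5). The small ball is at scene (311.5,224), side (246,308.5). The flat grey disc between them is an empty hollow and the blue ball is the look-alike. The cup is at scene (150.5,218.7), side (288,172), and the lens is at scene (246,209), side (216,157).

Run:
```python
from h import *
C={n:vision.camera_info(n) for n in ("scene","side")}
I={n:cv2.imread(f"pics/{n}0.png") for n in C}
def blob(n,x,y,r,lo=150):
    g=I[n].astype(int); h=cv2.cvtColor(I[n],cv2.COLOR_BGR2HSV)
    m=((h[...,1]<70)&(h[...,2]>lo)).astype(np.uint8)
    k=np.zeros_like(m); cv2.circle(k,(int(x),int(y)),r,1,-1)
    ys,xs=np.nonzero(m&k); return xs.mean(),ys.mean(),len(xs)
px={}
for nm,a,b,r in (("ball",(340,229),(229,340),9),("bead",(311.5,224),(246,308.5),6)):
    q=[blob("scene",*a,7),blob("side",*b,r)]; print(nm,np.round(q,1)); px[nm]=q
px["lens"]=[(246,208.9),(216,157)]; px["cup_rim"]=[(150.5,218.5),(287.5,172.5)]
for k,q in px.items():
    p,e=tri([ray(C["scene"],*q[0][:2]),ray(C["side"],*q[1][:2])]); print(k,p.round(1),np.round(e,1))
# tray corners (outer, at about z=8) scene & side, by hand from crops
sc={"NWcup":(137,228.5-.0),"SEcup":(158,229.5),"boxR":(187,166.5)}
for k,q in sc.items(): print(k,plane(C["scene"],*q,8).round(1))
sd={"cupL":(274,182),"boxR":(361,206),"boxtop":(367.5,191),"cupback":(284.5,171)}
for k,q in sd.items(): print("side",k,plane(C["side"],*q,8).round(1))
# grip top corners in side: (317,171),(340,175.5): z~66
for q in ((317.5,171),(340,175.5)): print("griptop",plane(C["side"],*q,66).round(1))
for q in ((169,172.5),(163,197)): print("grip scene",plane(C["scene"],*q,66).round(1))
print("jar",plane(C["scene"],245,247,50).round(1)); print("foot",plane(C["scene"],232,315,20).round(1),plane(C["side"],162,229,20).round(1))
print("hammer side head",plane(C["side"],282,254,13),plane(C["side"],356,285,13), plane(C["scene"],268,170,13))
```

```text
ball [[340.3 228.3  56. ]
 [227.2 340.2 109. ]]
bead [[312.  223.9  25. ]
 [244.9 307.5  39. ]]
ball [490.7 274.8  44.3] [0.4 0.4]
bead [496.  193.9  40.4] [0. 0.]
lens [636.   37.6 258.7] [0.5 0.5]
cup_rim [ 600.6 -266.4   29.5] [3.4 3.4]
NWcup [ 635.  -296.5    8. ]
SEcup [ 621.  -236.3    8. ]
boxR [ 375.5 -241.     8. ]
side cupL [ 627.  -240.9    8. ]
side boxR [ 380.9 -243.8    8. ]
side boxtop [ 382.1 -312.8    8. ]
side cupback [ 621.1 -301.7    8. ]
griptop [ 512.5 -264.2   66. ]
griptop [ 452.6 -270.4   66. ]
grip scene [ 454.9 -261.2   66. ]
grip scene [ 544.2 -242.8   66. ]
jar [626.4  31.3  50. ]
foot [807.3  50.3  20. ] [789.  62.  20.]
hammer side head [496.72643947   6.33674609  13.        ] [319.03809801  21.29755674  13.        ] [318.73130653  16.99534683  13.        ]
```

View pics/wrist0.png

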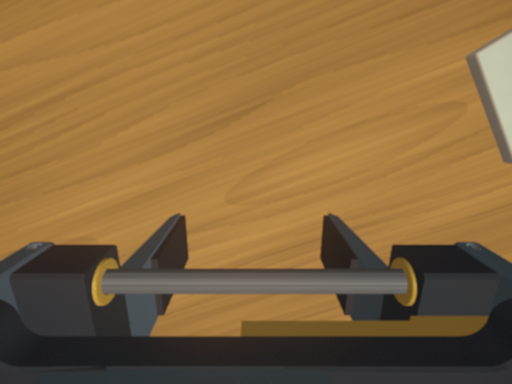

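The wrist view shows only bare bench and the open fingertips at about (170,265) and (340,265). The stereo points hold up:

| Point | x | y | z |
|---|---|---|---|
| Large ball | 490 | 275 | ~42 |
| Cup | ~602 | -267 | 29 (rim) |
| Lens | 636 | 38 | 259 |

The tray's yaw is about 0 and the ball-to-bead distance is 81 mm, which matches the text. Next I'll move the wrist above the ball.

```bash
cat >> h.py <<'E'
def to(p,yaw=None):
    s=state(); a=np.radians(s["ee_rot"][2]); x=np.array([np.cos(a),np.sin(a),0]); y=np.array([np.sin(a),-np.cos(a),0])
    d=np.array(p)-s["ee_pos"]; r=[d@x/200,d@y/200,-d[2]/200]
    t=0 if yaw is None else -((yaw-s["ee_rot"][2]+180)%360-180)/90
    print("t",round(s["time_s"],2),"pos",s["ee_pos"].round(1),"rot",s["ee_rot"].round(2),"w",round(s["gripper_width"],1),"gf",round(s["gripper_force"],2),"-> row",np.round(r+[t],4))
E
python3 -c "
from h import *
to([490,274,190],180)"
```

```text
t 0.15 pos [201.8 538.  213.3] rot [-179.93   -0.    159.44] w 91.3 gf 0.0 -> row [-1.813  -0.7301  0.1166 -0.2284]
```

Request:
servo_tool --pt "-0.2 -0.08 0.01 -0.02 0.8" --pt "-0.4 -0.16 0.03 -0.05 0.7" --pt "-0.6 -0.24 0.05 -0.08 0.66" --pt "-0.8 -0.32 0.06 -0.11 0.66" --pt "-0.95 -0.38 0.08 -0.15 0.66" --pt "-0.98 -0.39 0.11 -0.228 0.66" --pt "-0.98 -0.39 0.11 -0.228 0.66"

```text
time_s: 0.73
ee_pos: [359.3, 394.2, 190.8]
ee_rot: [-179.9, -0.1, 179.8]
force: [0.5, -0.5, 0.1]
gripper_width: 60.1
gripper_force: 0.0
```

```bash
python3 -c "
from h import *
to([490,274,190],180)"
```

```text
t 0.73 pos [359.3 394.2 190.8] rot [-1.7988e+02 -8.0000e-02  1.7985e+02] w 60.1 gf 0.0 -> row [-0.6553 -0.599   0.0038 -0.0017]
```

Request:
servo_tool --pt "-0.16 -0.15 0 0 0.66" --pt "-0.32 -0.3 0 0 0.66" --pt "-0.48 -0.44 0 0 0.66" --pt "-0.6 -0.55 0 0 0.66" --pt "-0.655 -0.6 0 0 0.66" --pt "-0.655 -0.6 0 0 0.66" --pt "-0.655 -0.6 0 0 0.66"

```text
time_s: 1.32
ee_pos: [488.6, 277.0, 191.8]
ee_rot: [180.0, -0.1, 179.8]
force: [-1.0, -0.6, -0.2]
gripper_width: 60.2
gripper_force: 0.0
```

Run:
```python
from h import *
import pickle
to([490,274,190],180)
c=vision.camera_info("wrist"); im=vision.grab_frame("wrist")[:,:,::-1].copy()
cv2.imwrite("pics/w1.png",im); pickle.dump(c,open("w1.pkl","wb"))
print("predicted ball px",proj(c,[490.7,274.8,40]),"bead",proj(c,[496,193.9,36]))
```

```text
t 1.32 pos [488.6 277.  191.8] rot [ 1.7996e+02 -6.0000e-02  1.7980e+02] w 60.2 gf 0.0 -> row [-0.007  -0.0151  0.0089 -0.0022]
predicted ball px [252.50865865 183.83659061] bead [186.7124464  187.36544543]
```

View pics/w1.png

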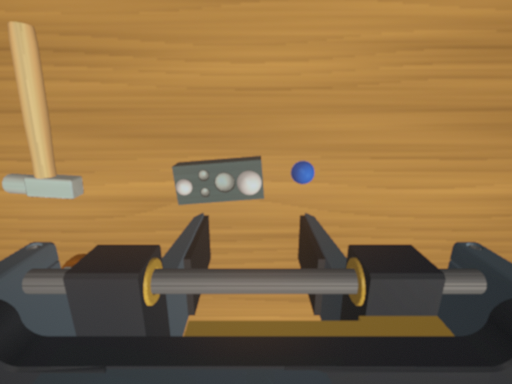

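The wrist picture shows the block at (218,180), the large ball at (249,183), the bead at (184,187), the blue decoy ball at (303,172) and the hammer head at (42,186). The large ball is within 4 px of the prediction. I'll go lower for a second view.

Request:
servo_tool --pt "-0.005 -0.007 0.1 0 0.66" --pt "-0.01 -0.015 0.2 0 0.66" --pt "-0.01 -0.015 0.3 0 0.66" --pt "-0.01 -0.015 0.35 0 0.66" --pt "-0.01 -0.015 0.35 0 0.66" --pt "-0.01 -0.015 0.35 0 0.66"

```text
time_s: 1.87
ee_pos: [490.3, 274.5, 122.1]
ee_rot: [180.0, -0.0, -180.0]
force: [-0.1, 0.2, 0.0]
gripper_width: 59.8
gripper_force: 0.0
```

```bash
cat >> h.py <<'E'
def bright(im,x,y,r,lo=120,smax=70):
    h=cv2.cvtColor(im,cv2.COLOR_BGR2HSV); m=((h[...,1]<smax)&(h[...,2]>lo)).astype(np.uint8)
    k=np.zeros_like(m); cv2.circle(k,(int(x),int(y)),r,1,-1); m&=k
    n,l,s,ce=cv2.connectedComponentsWithStats(m); i=1+np.argmax(s[1:,4])
    return s[i,:2]+(s[i,2:4]-1)/2, s[i,2:5]
E
python3 - <<'E'
from h import *
import pickle
c1=pickle.load(open("w1.pkl","rb")); i1=cv2.imread("pics/w1.png")
to([490,274,120],180)
c=vision.camera_info("wrist"); im=vision.grab_frame("wrist")[:,:,::-1].copy()
cv2.imwrite("pics/w2.png",im); pickle.dump(c,open("w2.pkl","wb"))
for nm,p,r1,r2 in (("ball",[489,275,40],15,20),("bead",[494,195,36],10,13)):
    a,sa=bright(i1,*proj(c1,p),r1); b,sb=bright(im,*proj(c,p),r2)
    print(nm,a,sa,b,sb,proj(c,p)); P,e=tri([ray(c1,*a),ray(c,*b)]); print(P.round(1),np.round(e,2)); print(plane(c1,*a,p[2]).round(1),plane(c,*b,p[2]).round(1))
w=crop(im,200,120,120,120,4); cv2.imwrite("pics/w2c.png",w)
E
```

```text
t 1.87 pos [490.3 274.5 122.1] rot [ 1.7999e+02 -3.0000e-02 -1.7997e+02] w 59.8 gf 0.0 -> row [ 0.0014 -0.0025  0.0107  0.0003]
ball [249.5 183. ] [ 26  25 502] [251. 200.] [ 33  31 786] [255.18102455 199.25597317]
[489.3 271.1  41.4] [0.11 0.11]
[489.6 271.2  40. ] [489.8 271.   40. ]
bead [184.5 186.5] [ 16  16 199] [169.5 204. ] [ 20  21 316] [173.8339306  202.74618524]
[492.6 193.2  43.8] [0.1 0.1]
[494.9 191.3  36. ] [495.3 190.6  36. ]
```

View pics/w2c.png

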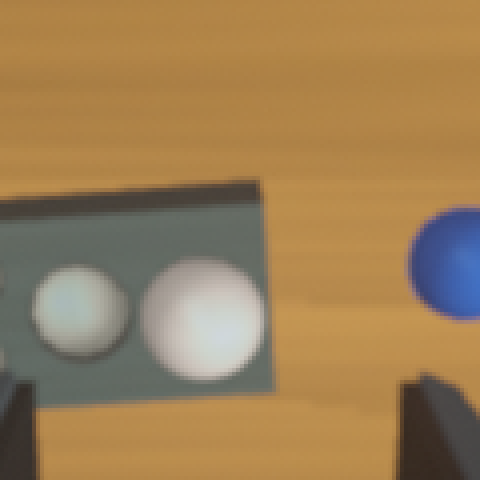

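The enlarged crop shows the large bright ball at picture (251,200), beside an empty hollow at (220,197). The blue look-alike is at (316,186), so I'll narrow the opening to stay clear of it. The ball is at (489.7, 271.1, 41), against a text height of 39.6, and 80 mm from the bead, so both checks fit. I'll descend to TCP z 33, just above the block top at z 30.

Request:
servo_tool --pt "0.003 0.008 0.05 0 0.48" --pt "0.003 0.017 0.1 0 0.48" --pt "0.003 0.017 0.2 0 0.48" --pt "0.003 0.017 0.28 0 0.48" --pt "0.003 0.017 0.35 0 0.48" --pt "0.003 0.017 0.4 0 0.48" --pt "0.003 0.017 0.43 0 0.48" --pt "0.003 0.017 0.442 0 0.48" --pt "0.003 0.017 0.442 0 0.48" --pt "0.003 0.017 0.442 0 0.48"

```text
time_s: 2.75
ee_pos: [490.9, 277.1, 34.0]
ee_rot: [180.0, 0.1, 180.0]
force: [-0.1, -0.0, -0.8]
gripper_width: 43.9
gripper_force: 0.0
```

```bash
python3 -c "
from h import *
to([489.7,271.1,33],180)"
```

```text
t 2.75 pos [490.9 277.1  34. ] rot [1.7996e+02 6.0000e-02 1.7996e+02] w 43.9 gf 0.0 -> row [ 0.0057 -0.0301  0.0052 -0.0005]
```

Request:
servo_tool --pt "0.003 -0.015 0.003 0 0.48" --pt "0.006 -0.03 0.005 0 0.48" --pt "0.006 -0.03 0.005 0 0.48" --pt "0.006 -0.03 0.005 0 0.4" --pt "0.006 -0.03 0.005 0 0.36" --pt "0.006 -0.03 0.005 0 0.33" --pt "0.006 -0.03 0.005 0 0.3" --pt "0.006 -0.03 0.005 0 0.25" --pt "0.006 -0.03 0.005 0 0.2" --pt "0.006 -0.03 0.005 0 0.2" --force 8

```text
time_s: 3.58
ee_pos: [489.3, 270.9, 32.6]
ee_rot: [180.0, 0.0, 180.0]
force: [-0.1, 0.1, 0.4]
gripper_width: 29.4
gripper_force: 8.0
```

Ball gripped. I'll lift it and check the grip.

Request:
servo_tool --pt "0 0 -0.03 0 0.2" --pt "0 0 -0.08 0 0.2" --pt "0 0 -0.16 0 0.2" --pt "0.03 0 -0.26 0 0.2" --pt "0.07 -0.03 -0.38 0 0.2" --pt "0.12 -0.09 -0.5 0 0.2" --pt "0.16 -0.18 -0.58 0 0.2" --pt "0.19 -0.28 -0.6 0 0.2" --pt "0.2 -0.4 -0.6 0 0.2" --pt "0.2 -0.53 -0.6 0 0.2" --pt "0.2 -0.66 -0.6 0 0.2" --pt "0.2 -0.78 -0.6 0 0.2" --pt "0.2 -0.89 -0.6 0 0.2" --pt "0.2 -0.97 -0.6 0 0.2" --pt "0.2 -1 -0.6 0 0.2" --pt "0.2 -1 -0.6 0 0.2"

```text
time_s: 4.92
ee_pos: [449.1, 70.1, 153.3]
ee_rot: [180.0, 0.1, 179.8]
force: [0.1, 0.4, 0.1]
gripper_width: 29.0
gripper_force: 8.0
```

```bash
python3 -c "
from h import *
to([480,-264,152],180)"
```

```text
t 4.92 pos [449.1  70.1 153.3] rot [1.7998e+02 6.0000e-02 1.7984e+02] w 29.0 gf 8.0 -> row [-0.159  -1.67    0.0064 -0.0018]
```

Request:
servo_tool --pt "0 -0.03 0 0 0.2" --pt "0 -0.1 0 0 0.2" --pt "0 -0.2 0 0 0.2" --pt "0 -0.33 0 0 0.2" --pt "0 -0.46 0 0 0.2" --pt "0 -0.59 0 0 0.2" --pt "0 -0.72 0 0 0.2" --pt "0 -0.84 0 0 0.2" --pt "0 -0.93 0 0 0.2" --pt "0 -0.98 0 0 0.2" --pt "0 -1 0 0 0.2" --pt "0 -1 0 0 0.2"

```text
time_s: 5.92
ee_pos: [449.1, -129.0, 152.5]
ee_rot: [180.0, -0.0, 179.9]
force: [0.0, -0.2, -0.2]
gripper_width: 29.3
gripper_force: 8.0
```

Request:
servo_tool --pt "-0.02 -0.02 0 0 0.2" --pt "-0.07 -0.07 0 0 0.2" --pt "-0.15 -0.15 0 0 0.2" --pt "-0.25 -0.25 0 0 0.2" --pt "-0.36 -0.36 -0.04 0 0.2" --pt "-0.48 -0.48 -0.08 0 0.2" --pt "-0.59 -0.58 -0.12 0 0.2" --pt "-0.67 -0.65 -0.14 0 0.2" --pt "-0.7 -0.68 -0.15 0 0.2" --pt "-0.7 -0.68 -0.15 0 0.2" --pt "-0.7 -0.68 -0.15 0 0.2"

```text
time_s: 6.83
ee_pos: [588.3, -263.9, 181.8]
ee_rot: [179.9, -0.1, -180.0]
force: [-0.6, 0.2, 0.4]
gripper_width: 29.0
gripper_force: 8.0
```

Run:
```python
from h import *
import pickle
to([602,-267,180],180)
c=vision.camera_info("wrist"); im=vision.grab_frame("wrist")[:,:,::-1].copy()
cv2.imwrite("pics/w3.png",im); pickle.dump(c,open("w3.pkl","wb"))
print("predicted rim px",proj(c,[602,-267,28]),"grip top",proj(c,[487,-268,66]))
```

```text
t 6.83 pos [ 588.3 -263.9  181.8] rot [ 1.7992e+02 -1.1000e-01 -1.7999e+02] w 29.0 gf 8.0 -> row [-0.0686 -0.0154  0.0089  0.0001]
predicted rim px [251.7234641  192.63696891] grip top [250.34694982  91.24633186]
```

View pics/w3.png

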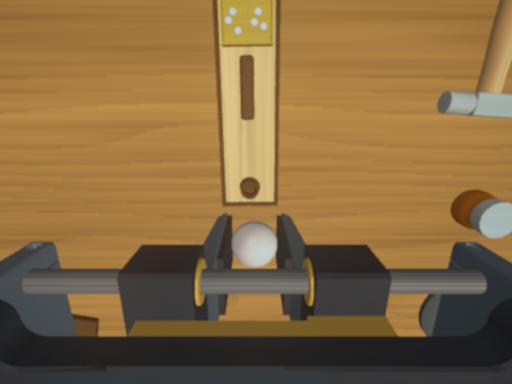

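The wrist view shows the tray running up the picture: cup rim at (250,187), grip plate from (247,57) to (248,118), brass box at (246,20), and the held ball at (255,244). I'll segment the dark rim and take a lower second view.

Request:
servo_tool --pt "0.02 0 0.1 0 0.2" --pt "0.05 0 0.2 0 0.2" --pt "0.1 0 0.27 0 0.2" --pt "0.12 0 0.3 0 0.2" --pt "0.12 0 0.3 0 0.2" --pt "0.12 0 0.3 0 0.2"

```text
time_s: 7.38
ee_pos: [564.8, -264.7, 123.2]
ee_rot: [-180.0, 0.0, 180.0]
force: [0.4, 0.1, 0.4]
gripper_width: 29.1
gripper_force: 8.0
```

Run:
```python
from h import *
import pickle
to([602,-267,120],180)
c1=pickle.load(open("w3.pkl","rb")); i1=cv2.imread("pics/w3.png")
c=vision.camera_info("wrist"); im=vision.grab_frame("wrist")[:,:,::-1].copy()
cv2.imwrite("pics/w4.png",im); pickle.dump(c,open("w4.pkl","wb"))
def dark(im,c,p,r):
    u=proj(c,p); g=im.max(axis=2); m=(g<125).astype(np.uint8); k=np.zeros_like(m); cv2.circle(k,tuple(int(v) for v in u),r,1,-1); m&=k
    n,l,s,ce=cv2.connectedComponentsWithStats(m); 
    return u,[(s[i].tolist(),ce[i].round(1).tolist()) for i in range(1,n) if s[i,4]>40]
for I,C in ((i1,c1),(im,c)):
    print(*dark(I,C,[598,-267,28],22)); print(*dark(I,C,[486,-267,66],45))
k=np.hstack([crop(i1,205,30,90,180,3),crop(im,195,30,110,180,3)]); cv2.imwrite("pics/w34.png",k)
```

```text
t 7.38 pos [ 564.8 -264.7  123.2] rot [-1.8000e+02  4.0000e-02  1.7998e+02] w 29.1 gf 8.0 -> row [-0.186  -0.0114  0.0161 -0.0002]
[251.71872679 189.51296911] [([241, 178, 18, 20, 291], [249.3, 187.3]), ([235, 202, 33, 4, 78], [250.0, 203.7])]
[251.36954239  90.15630433] [([276, 53, 3, 75, 189], [276.8, 86.5]), ([240, 56, 13, 63, 761], [246.4, 86.4]), ([216, 60, 6, 64, 166], [218.5, 90.1])]
[252.3867739  226.46976714] [([239, 211, 24, 16, 246], [249.1, 218.1])]
[252.02190574 116.66776943] [([238, 75, 17, 76, 1154], [246.0, 111.8]), ([280, 82, 5, 70, 247], [281.8, 116.9]), ([211, 92, 6, 52, 173], [213.5, 117.5])]
```

View pics/w34.png

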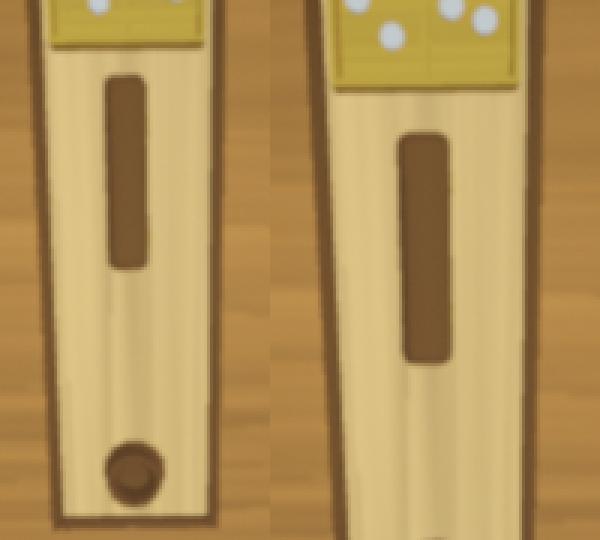

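The enlarged pair confirms the plain wooden tray with its brass box. View 1 has the cup rim at (249.8,187.8) and grip top at (247,87). View 2 has the grip top at (246.5,112.7), with the cup partly hidden by the held ball.

Run:
```python
from h import *
import pickle
c1=pickle.load(open("w3.pkl","rb")); c2=pickle.load(open("w4.pkl","rb"))
g,e=tri([ray(c1,247,87),ray(c2,246.5,112.7)]); print("griptop",g.round(1),np.round(e,1))
print("cup tri",*[np.round(v,1) for v in tri([ray(c1,249.8,187.8),ray(c2,250.5,222.7)])])
print("rim z28",plane(c1,249.8,187.8,28).round(1),plane(c2,250.5,222.7,28).round(1))
for c,t,b in ((c1,(246.6,54.3),(247.5,119.7)),(c2,(245.8,74),(247,151.3))):
    T,B=plane(c,*t,66),plane(c,*b,66); d=B-T; print("grip",((T+B)/2).round(1),np.linalg.norm(d).round(1),"yaw",np.degrees(np.arctan2(d[1],d[0])).round(2))
# tray side edges yaw at lip outer z~8 : view1 outer left (215.3,40)->(223,204), right (277.5,40)->(276.5,204)
for p,q in (((215.5,40),(223,204)),((278.5,40),(276.7,204))):
    P,Q=plane(c1,*p,8),plane(c1,*q,8); d=Q-P; print("edge",P.round(1),Q.round(1),np.degrees(np.arctan2(d[1],d[0])).round(2))
I=cv2.imread("pics/w4.png"); print("held ball",bright(cv2.imread("pics/w3.png"),255,244,26),proj(c1,[588.3,-263.9,181.8+7]))
```

```text
griptop [ 483.  -271.3   64.3] [0.1 0.1]
cup tri [ 599.9 -269.3   13.6] [0.2 0.2]
rim z28 [ 595.8 -269.3   28. ] [ 593.7 -269.    28. ]
grip [ 484.1 -271.2   66. ] 59.6 yaw 0.48
grip [ 484.1 -271.4   66. ] 59.0 yaw 0.49
edge [ 430.  -307.3    8. ] [ 623.8 -305.1    8. ] 0.65
edge [ 429.9 -236.9    8. ] [ 623.8 -234.1    8. ] 0.84
held ball (array([254. , 244.5]), array([  45,   44, 1599], dtype=int32)) [255.2661842  243.78871649]
```

Grip top centre is (484.1, -271.3) and 59.5 mm long, which fits, with a yaw of about 0.6°. The cup is about 598 ± 2 in x. I'll take a near-overhead look at it from farther out, where height matters least.

Request:
servo_tool --pt "-0.1 -0.01 0 0 0.2" --pt "-0.22 -0.02 0 0 0.2" --pt "-0.34 -0.03 0 0 0.2" --pt "-0.44 -0.03 0 0 0.2" --pt "-0.48 -0.03 0 0 0.2" --pt "-0.48 -0.03 0 0 0.2" --pt "-0.48 -0.03 0 0 0.2"

```text
time_s: 8.02
ee_pos: [660.5, -271.1, 122.8]
ee_rot: [180.0, -0.0, 180.0]
force: [-0.5, 0.1, -0.5]
gripper_width: 29.4
gripper_force: 8.0
```

Run:
```python
from h import *
import pickle
to([599,-270,120],180)
c=vision.camera_info("wrist"); im=vision.grab_frame("wrist")[:,:,::-1].copy()
cv2.imwrite("pics/w5.png",im); pickle.dump(c,open("w5.pkl","wb"))
print(proj(c,[599.1,-270.1,28]),proj(c,[595.8,-269.3,28]))
c1=pickle.load(open("w3.pkl","rb")); print("far edge",plane(c1,249.8,198.7,28),"tray end",plane(c1,250,205.3,8))
u=proj(c,[598,-270,28]); g=im.max(axis=2); k=np.zeros(g.shape,np.uint8); cv2.circle(k,tuple(int(v) for v in u),22,1,-1)
for th in (110,125,140,150):
    m=((g<th)&(k>0)).astype(np.uint8); n,l,s,ce=cv2.connectedComponentsWithStats(m)
    i=1+np.argmax(s[1:,4]); b=s[i]; ctr=b[:2]+(b[2:4]-1)/2; print(th,b,ctr,plane(c,*ctr,28).round(1))
x,y=int(u[0])-40,int(u[1])-50; print(x,y); cv2.imwrite("pics/w5c.png",crop(im,x,y,80,100,5))
```

```text
t 8.02 pos [ 660.5 -271.1  122.8] rot [ 1.8000e+02 -2.0000e-02  1.7999e+02] w 29.4 gf 8.0 -> row [ 3.077e-01  5.300e-03  1.380e-02 -1.000e-04]
[255.69633999 134.61107669] [256.55460794 131.04351037]
far edge [ 609.84228184 -269.3916746    28.        ] tray end [ 625.59702713 -269.40809655    8.        ]
110 [247 125  20  19 141] [256.5 134. ] [ 598.5 -269.3   28. ]
125 [244 121  24  25 463] [255.5 133. ] [ 597.6 -270.3   28. ]
140 [243 120  25  26 493] [255.  132.5] [ 597.1 -270.8   28. ]
150 [243 120  26  26 511] [255.5 132.5] [ 597.1 -270.3   28. ]
215 83
```

View pics/w5c.png

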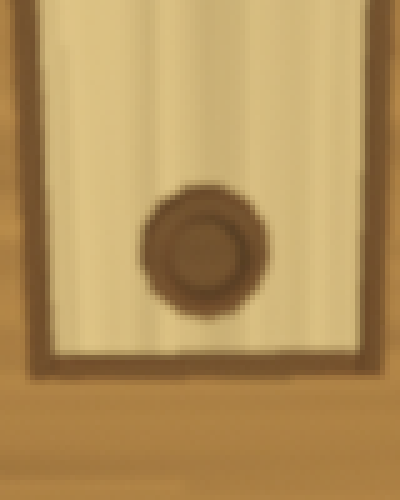

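The near-overhead crop shows the cup rim as a clean circle at picture (255.8,132.9), 24 mm wide as it should be, with the mouth inside it. That gives a cup at (597.8, -269.8). I'll bring the ball above it, then lower.

Request:
servo_tool --pt "0.05 0.002 0 0 0.2" --pt "0.13 0.004 0 0 0.2" --pt "0.22 0.006 0 0 0.2" --pt "0.29 0.007 0.02 0 0.2" --pt "0.314 0.007 0.1 0 0.2" --pt "0.314 0.007 0.2 0 0.2" --pt "0.314 0.007 0.3 0 0.2" --pt "0.314 0.007 0.36 0 0.2" --pt "0.314 0.007 0.39 0 0.2" --pt "0.314 0.007 0.4 0 0.2" --pt "0.314 0.007 0.4 0 0.2" --pt "0.314 0.007 0.4 0 0.2"

```text
time_s: 9.07
ee_pos: [598.6, -270.1, 43.6]
ee_rot: [-180.0, 0.1, 180.0]
force: [0.5, -0.1, 0.9]
gripper_width: 29.1
gripper_force: 8.0
```

```bash
python3 -c "
from h import *
to([597.8,-269.6,33.5],180)
print(state()['force'])"
```

```text
t 9.07 pos [ 598.6 -270.1   43.6] rot [-1.7996e+02  1.0000e-01  1.7996e+02] w 29.1 gf 8.0 -> row [ 0.0041  0.0027  0.0503 -0.0005]
[ 0.50454711 -0.11006806  0.91001869]
```

Request:
servo_tool --pt "0.003 0.002 0.015 0 0.2" --pt "0.003 0.002 0.03 0 0.2" --pt "0.003 0.002 0.04 0 0.2" --pt "0.003 0.002 0.046 0 0.2" --pt "0.003 0.002 0.049 0 0.2" --pt "0.003 0.002 0.049 0 0.2" --pt "0.003 0.002 0.049 0 0.2"

```text
time_s: 9.65
ee_pos: [598.2, -269.5, 33.5]
ee_rot: [-180.0, 0.1, 180.0]
force: [1.6, 0.2, 5.6]
gripper_width: 29.0
gripper_force: 8.0
```

Run:
```python
from h import *
to([597.8,-269.6,33.5],180)
print(state()['force'])
o=[]
for n,x,y in (("scene",115,180),("side",250,140)):
    im=vision.grab_frame(n)[:,:,::-1].copy(); cv2.imwrite(f"pics/{n}2.png",im); o.append(crop(im,x,y,80,70,5))
cv2.imwrite("pics/m2.png",np.hstack(o))
```

```text
t 9.65 pos [ 598.2 -269.5   33.5] rot [-1.7997e+02  1.1000e-01  1.7996e+02] w 29.0 gf 8.0 -> row [ 0.0022 -0.0005  0.     -0.0004]
[1.55383449 0.22627652 5.60095983]
```

View pics/m2.png

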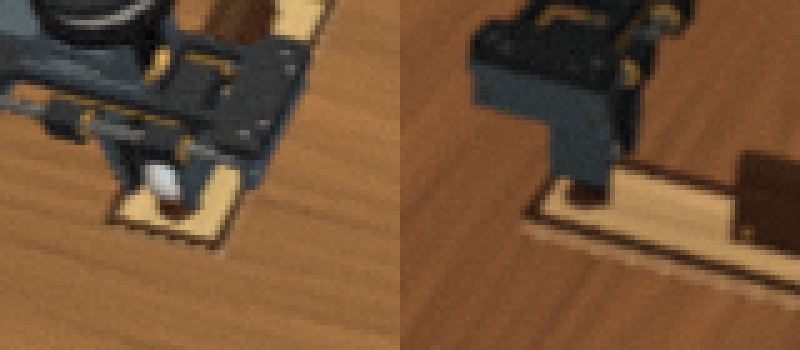

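The scene crop shows the ball held on the cup's stem at (147,219) full-frame. A contact force of 5.6 N up at the expected height says it is seated, and the small +x push says to ease over by about 0.6 mm. Then I'll let go.

Request:
servo_tool --pt "-0.003 0 -0.002 0 0.2" --pt "-0.003 0 -0.003 0 0.2" --pt "-0.003 0 -0.003 0 0.2" --pt "-0.003 0 -0.003 0 0.33" --pt "-0.003 0 -0.003 0 0.34" --pt "-0.003 0 -0.003 0 0.36" --pt "-0.003 0 -0.003 0 0.4" --pt "-0.003 0 -0.003 0 0.45" --pt "-0.003 0 -0.003 0 0.5" --pt "-0.003 0 -0.003 0 0.5" --pt "-0.003 0 -0.003 0 0.5" --pt "-0.003 0 -0.003 0 0.5" --pt "-0.003 0 -0.003 0 0.5" --pt "-0.003 0 -0.003 0 0.5"

```text
time_s: 10.92
ee_pos: [598.0, -269.4, 33.4]
ee_rot: [180.0, 0.0, 180.0]
force: [-0.6, -0.1, 0.1]
gripper_width: 45.5
gripper_force: 0.0
```

Request:
servo_tool --pt "0 0 -0.03 0 0.5" --pt "0 0 -0.1 0 0.5" --pt "0 0 -0.2 0 0.5" --pt "0 0 -0.32 0 0.5" --pt "0 0 -0.42 0 0.5" --pt "0 0 -0.46 0 0.5" --pt "0 0 -0.46 0 0.5" --pt "0 0 -0.46 0 0.5"

```text
time_s: 11.58
ee_pos: [597.8, -269.3, 125.2]
ee_rot: [180.0, -0.0, 180.0]
force: [-0.5, -0.5, 0.6]
gripper_width: 45.4
gripper_force: 0.0
```

Run:
```python
from h import *
import pickle
to([484,-271,127],180.6)
c=vision.camera_info("wrist"); im=vision.grab_frame("wrist")[:,:,::-1].copy()
cv2.imwrite("pics/w6.png",im); pickle.dump(c,open("w6.pkl","wb"))
u=proj(c,[598,-270,40.3]); b=bright(im,*u,28); print(u,b,plane(c,*b[0],40.3).round(1))
```

```text
t 11.58 pos [ 597.8 -269.3  125.2] rot [180.    -0.   179.96] w 45.4 gf 0.0 -> row [ 0.569  -0.0088 -0.0091 -0.0071]
[253.90681225 199.79776039] (array([254. , 201.5]), array([ 31,  30, 727], dtype=int32)) [ 599.8 -269.9   40.3]
```

The ball sits in the cup at (599.8, -269.9), which matches grip + 115 mm. Next is the grip: target (484, -270.8), TCP z 27, yaw 180.6.

Request:
servo_tool --pt "0.08 0 -0.01 0 0.5" --pt "0.2 -0.003 -0.01 -0.003 0.5" --pt "0.34 -0.006 -0.01 -0.005 0.5" --pt "0.46 -0.007 -0.01 -0.007 0.5" --pt "0.54 -0.007 -0.01 -0.007 0.5" --pt "0.568 -0.007 -0.01 -0.007 0.5" --pt "0.568 -0.007 0 -0.007 0.5" --pt "0.568 -0.007 0 -0.007 0.5"

```text
time_s: 12.3
ee_pos: [484.7, -270.7, 124.4]
ee_rot: [180.0, -0.0, -179.4]
force: [0.5, -0.7, -0.0]
gripper_width: 45.7
gripper_force: 0.0
```

Run:
```python
from h import *
import pickle
to([484,-270.8,27],180.6)
c=vision.camera_info("wrist"); im=vision.grab_frame("wrist")[:,:,::-1].copy(); cv2.imwrite("pics/w7.png",im)
u=proj(c,[484,-271,66]); g=im.max(axis=2); k=np.zeros(g.shape,np.uint8); cv2.circle(k,tuple(int(v) for v in u),45,1,-1)
m=((g<125)&(k>0)).astype(np.uint8); n,l,s,ce=cv2.connectedComponentsWithStats(m)
print(u,[ (s[i].tolist(),ce[i].round(1).tolist()) for i in range(1,n) if s[i,4]>60])
```

```text
t 12.3 pos [ 484.7 -270.7  124.4] rot [ 1.7996e+02 -3.0000e-02 -1.7943e+02] w 45.7 gf 0.0 -> row [ 3.500e-03 -6.000e-04  4.871e-01 -3.000e-04]
[254.34771138 208.34462283] [([247, 165, 14, 72, 974], [253.4, 200.6]), ([221, 176, 5, 67, 181], [222.8, 208.4]), ([283, 176, 5, 67, 194], [284.5, 207.6]), ([210, 214, 10, 23, 142], [215.5, 222.8]), ([288, 214, 11, 24, 146], [292.3, 223.1])]
```

Request:
servo_tool --pt "0 0 0.05 0 0.5" --pt "0 0 0.15 0 0.5" --pt "0 0 0.25 0 0.5" --pt "0 0 0.33 0 0.5" --pt "0 0 0.4 0 0.5" --pt "0 0 0.45 0 0.5" --pt "0 0 0.48 0 0.5" --pt "0 0 0.485 0 0.5" --pt "0 0 0.485 0 0.4" --pt "0 0 0.485 0 0.3" --pt "0 0 0.485 0 0.24" --pt "0 0 0.485 0 0.2" --pt "0 0 0.485 0 0.17" --pt "0 0 0.485 0 0.14" --pt "0 0 0.485 0 0.1" --pt "0 0 0.485 0 0.05" --pt "0 0 0.485 0 0" --pt "0 0 0.485 0 0" --pt "0 0 0.485 0 0" --pt "0 0 0.485 0 0" --force 40

```text
time_s: 14.02
ee_pos: [484.6, -270.8, 28.8]
ee_rot: [-180.0, 0.0, -179.4]
force: [-0.3, 0.8, 5.4]
gripper_width: 13.8
gripper_force: 40.0
```

Run:
```python
from h import *
to([484,-270.8,107],180.6); print(state()["force"])
```

```text
t 14.02 pos [ 484.6 -270.8   28.8] rot [-1.7999e+02  4.0000e-02 -1.7941e+02] w 13.8 gf 40.0 -> row [ 3.20e-03  0.00e+00 -3.91e-01 -1.00e-04]
[-0.32108467  0.77856284  5.39613982]
```

Grip is closed on 14 mm wood at 40 N. I'll lift slowly.

Request:
servo_tool --pt "0 0 -0.01 0 0" --pt "0 0 -0.03 0 0" --pt "0 0 -0.06 0 0" --pt "0 0 -0.1 0 0" --pt "0 0 -0.15 0 0" --pt "0 0 -0.2 0 0" --pt "0 0 -0.25 0 0" --pt "0 0 -0.3 0 0" --pt "0 0 -0.35 0 0" --pt "0 0 -0.4 0 0" --pt "0 0 -0.45 0 0" --pt "0 0 -0.5 0 0" --pt "0 0 -0.54 0 0" --pt "0 0 -0.57 0 0" --pt "0 0 -0.59 0 0" --pt "0 0 -0.6 0 0" --pt "0 0 -0.6 0 0" --pt "0 0 -0.6 0 0"

```text
time_s: 15.52
ee_pos: [484.2, -270.6, 148.0]
ee_rot: [180.0, -0.0, -179.4]
force: [0.1, -0.1, -2.9]
gripper_width: 14.1
gripper_force: 40.0
```

Run:
```python
from h import *
to([521,38,147],180.6); print(state()["force"])
c=vision.camera_info("side"); im=vision.grab_frame("side")[:,:,::-1].copy(); cv2.imwrite("pics/side3.png",im)
z=state()["ee_pos"][2]; u=proj(c,[599.5,-270,z+11.5]); print(u)
print(bright(im,*u,14,140))
```

```text
t 15.52 pos [ 484.2 -270.6  148. ] rot [ 1.7997e+02 -4.0000e-02 -1.7941e+02] w 14.1 gf 40.0 -> row [-2.0000e-01  1.5412e+00  4.9000e-03 -1.0000e-04]
[ 0.07914201 -0.13518121 -2.90899979]
[289.4116796  132.25072425]
(array([289. , 131.5]), array([ 9,  8, 58], dtype=int32))
```

Lifted: the ball is at side (289,131.5), exactly where predicted, and the weight of 2.9 N is as expected. I'll move smoothly towards the lens.

Request:
servo_tool --pt "0 0.01 0 0 0" --pt "0 0.03 0 0 0" --pt "0 0.06 0 0 0" --pt "0 0.1 0 0 0" --pt "0 0.15 0 0 0" --pt "0 0.21 0 0 0" --pt "0 0.28 0 0 0" --pt "0 0.35 0 0 0" --pt "0 0.42 0 0 0" --pt "0 0.49 0 0 0" --pt "0 0.56 0 0 0" --pt "0 0.63 0 0 0" --pt "0 0.7 0 0 0" --pt "0 0.77 0 0 0" --pt "0 0.84 0 0 0" --pt "0 0.9 0 0 0" --pt "0 0.95 0 0 0" --pt "0 0.98 0 0 0" --pt "0 1 0 0 0" --pt "0 1 0 0 0"

```text
time_s: 17.23
ee_pos: [482.3, -70.1, 148.4]
ee_rot: [180.0, 0.0, -179.4]
force: [0.1, -0.5, -2.7]
gripper_width: 13.5
gripper_force: 40.0
```

Request:
servo_tool --pt "0 0.01 0 0 0" --pt "-0.01 0.03 0 0 0" --pt "-0.02 0.06 0 0 0" --pt "-0.03 0.1 0 0 0" --pt "-0.05 0.15 0 0 0" --pt "-0.07 0.2 0 0 0" --pt "-0.09 0.25 0 0 0" --pt "-0.11 0.3 0 0 0" --pt "-0.13 0.35 0 0 0" --pt "-0.15 0.4 0 0 0" --pt "-0.17 0.45 0 0 0" --pt "-0.185 0.49 0 0 0" --pt "-0.195 0.52 0 0 0" --pt "-0.2 0.535 0 0 0" --pt "-0.2 0.54 0 0 0" --pt "-0.2 0.54 0 0 0" --pt "-0.2 0.54 0 0 0"

```text
time_s: 18.65
ee_pos: [521.0, 37.3, 148.3]
ee_rot: [-180.0, -0.0, -179.4]
force: [-0.3, -0.2, -2.4]
gripper_width: 14.0
gripper_force: 40.0
```

Run:
```python
from h import *
to([521,38,147],180.6); p=state()["ee_pos"]; b=[p[0]+115,p[1]+1.2,p[2]+11.5]
o=[]
for n,q in (("scene",(246,208.9)),("side",(216,157))):
    c=vision.camera_info(n); im=vision.grab_frame(n)[:,:,::-1].copy(); cv2.imwrite(f"pics/{n}4.png",im)
    u=proj(c,b); print(n,"ball pred",u.round(1),"lens at ball height+100 pred",proj(c,[b[0],b[1],b[2]+100]).round(1))
    if n=="side": print(bright(im,*u,12,140))
    o.append(crop(im,int(q[0])-40,int(q[1])-40,80,100,5))
cv2.imwrite("pics/m4.png",np.hstack(o))
```

```text
t 18.65 pos [521.   37.3 148.3] rot [-1.7999e+02 -1.0000e-02 -1.7942e+02] w 14.0 gf 40.0 -> row [ 0.0001  0.0033  0.0066 -0.0003]
scene ball pred [246.4 230.4] lens at ball height+100 pred [246.3 208.6]
side ball pred [218.4 195.7] lens at ball height+100 pred [215.5 156.9]
(array([217. , 194.5]), array([11, 10, 90], dtype=int32))
```

View pics/m4.png

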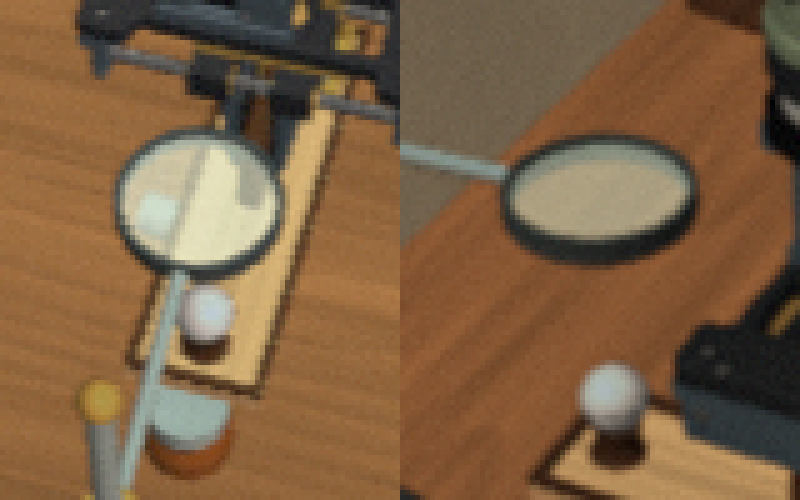

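Both views agree. The ball is in its cup at scene (247.6,230.6) and side (218.4,196.4). The lens is at scene (245.8,208.4) and side (216,156.8), within about half a pixel of a point 100 mm directly above the ball. I'll hold still briefly, then hand in.

Request:
servo_tool --pt "0 0 0 0 0" --pt "0 0 0 0 0" --pt "0 0 0 0 0" --pt "0 0 0 0 0" --pt "0 0 0 0 0" --pt "0 0 0 0 0"

```text
time_s: 19.25
ee_pos: [521.2, 37.6, 148.3]
ee_rot: [180.0, 0.0, -179.4]
force: [0.3, 0.9, -3.2]
gripper_width: 13.9
gripper_force: 40.0
```

```bash
python3 -c "
from workcell import state, job_done
print(state()['ee_pos'],state()['qvel'].round(2)); print(job_done())"
```

```text
[521.23248832  37.63794041 148.34671534] [ 0.02  0.05  0.   -0.07  0.06 -0.06]
the job is handed in; nothing more can be done
None
```

The job is handed in at 19.3 s on the robot clock: the tray is held level and still, with the large ball in its cup, centred about 100 mm under the lens by both fixed cameras; no verdict came back.

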